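# Hang the long thermometer in the wax pot

### The arm

A 6-joint arm with a two-finger parallel gripper is mounted at the origin on the work surface. World frame = base frame: x ahead of the robot, y to its left, z up, the work surface at z = 0. Lengths are in mm, angles in rad, forces in N, time in s.
With the tool pointing down it reaches from about 350 to 975 mm from the base axis. Payload 7.1 kg.
Tool frame: the origin (TCP) lies midway between the tips of the shut fingers; the grasp point (between the pads) lies 19 mm behind it (ctrl.tcp_to_grasp is the distance from the TCP to the grasp point, in mm); z points along the fingers, y is the line along which they close (so a half turn about z gives the same grasp; the last joint's range is limited). The gripper opens to 88 mm and grips with 3 to 60 N. Pads are 20 mm wide; open, the fingers measure 115 mm over their backs; the gripper's body (75 mm by 178 mm) begins 61 mm behind the grasp point.
Start: joints at [1.176, 0.423, 1.63, -0, 1.089, -0.019], TCP at [229.353, 581.379, 222.675] pointing down, gripper open.
Joint ranges: [-3, 3], [-0.9, 2.11], [0.09, 2.58], [-1.31, 4.45], [0.11, 2.69], [-2.54, 2.54]. Speed limits (rad/s): [2.39, 2.39, 3.01, 3.14, 3.14, 3.14].

### API

Orientations are given as a rotation vector (axis times angle).
In Python, from workcell import get_obs, cams, ticket, boxes_of, ctrl gives the robot as it stands.
- The arm moves only by the shell command python3 -m creep 'ROWS' [OPENING]. ROWS is JSON, one flat list of numbers, 4 for each row, row after row: the shift along the world's x, y, z in m, then the turn about the world's z in rad. In form: [tx, ty, tz, spin, tx, ty, tz, spin, ...]. A call has 1 to 10 rows; each row is the pose to reach, as a shift and turn from the pose commanded when the call began; what a row does not reach only later rows make up. A row lasts 1/12 s, in which the tool goes at most 41.7 mm and 7.16 degrees, less where a joint would pass 70% of its speed; a pose out of reach is approached as far as the arm can. A call with a gripper value outside its range is refused whole. OPENING is the opening, from 0 (shut) to 1 (fully open), set as the call begins (- or left out, the last holds). The fingers move at their own pace and stop on an object; the grip force is fixed at half the most. Time passes only in rows, so rows that repeat a pose let the fingers close. It gives the time, the measured TCP pose, the force, the opening and the grip force at its end, in the units of the state.
- get_obs(): the state, without advancing time (a new reading comes with each control period).
- cams.get_image(name): name is "side" or "top" or "wrist"; returns (picture, depth): 384x512x3 uint8, red, green, blue; 384x512 float32, mm along the optical axis (not along the pixel's ray), 0 where there is no reading.
- cams.get_calibration(name): a dict with "mtx" (3x3 intrinsics, pixels), "R" (3x3) and "t" (3): a world point X has camera coordinates R X + t; the wrist camera has in their place "mount" (4x4, takes a point from camera to tool coordinates, whose origin is the TCP and whose axes are the flange's). Camera axes: x right, y down, z forward; pixel columns grow to the right and rows downward; lengths in mm; the calibration is good to about 2 mm. A picture is of the moment at which its call begins: read the wrist's pose just before it. get_calibration takes no time and is no camera call.
- ticket.close_job(): hands the job in; it is judged then, once.
Trained networks look in the newest picture that a camera, given by its name, has taken for a name from the list of things; names that differ only in an ending like _2 or _b are one class to them, and where a whole thing is asked for, a point or a joint stands for the part that bears it (a point fixed in the world has none). Each returns a list of dicts, best first, with "score" (0 to 1); they miss things now and then, are a little off and sometimes report something else, mostly with a low value. They report only what shows in the picture. A call takes as long as a camera call. They do not tell look-alikes from the thing itself.
- boxes_of(camera, target): "centre" ([column, row] in pixels, amid what is visible of it).
The state is a dict: "t": time; "qpos": joint angles; "qvel": joint speeds; "joint_torque": joint torques, N m; "ee_pos": TCP position; "orientation": TCP orientation; "ft_force": force on the tool from outside, world axes, zero at the start; "moment": the same for the moment, N m; "width": finger opening in mm; "grasp_force": force on a finger pad.
Only numpy, scipy, OpenCV 4.12 (cv2) and the standard library are available. Lean on these libraries where they do the work, as an engineer would, in place of code of your own. Each camera call takes 0.05 s, during which the arm holds its last target. There are 200 camera calls.

### The job

Get the wax pot ready for melting. Lift the dial thermometer with the longer stem up off its rack hook and hook it over the pot's rim with the stem inside, on either bare side about midway between spout and handle; keep hold of it until its clip rests fully down on the rim, then let go. Leave the pot standing where it is on the hotplate, and the other things hanging on the rack and the candle tins as they are.

Things in the scene. Friction and masses are not known exactly. Their poses are not given: they have to be found in the camera images.
- thermo_long: steel dial thermometer, longer stem, 80 g: round dial 56 mm across on a 6 mm stem with, behind it, a fixed hanging clip like an upside-down U, 16 mm wide. Origin: underside of the clip's bridge (rests on hook or rim), mid-throat. z up; +x from stem to clip tail. Throat x -6 to +6 mm; stem axis at x -9 mm. Hung up, it settles until the stem touches the hook or rim (up to 4 mm sideways)
- thermo_long_dial (a point): centre of the long thermometer's dial, at x -9, z +36 mm in its frame. The dial is 14 mm thick along x; its two flat faces (white one on the -x side) are the place to grip. Dial spans z +8 to +64 mm
- thermo_long_tip (a point): lower end of the long thermometer's stem (x -9 mm, z -95 mm in its frame)
- thermo_long_tail (a point): lower end of the long thermometer's clip tail (x 10.5 mm, z -25 mm in its frame); the tail's lowest 8 mm flare outward to x 12 mm. The clip must rise 25 mm to come free of the hook
- thermo_short: bystander: the same thermometer with a shorter stem (ends 50 mm below the clip's bridge); same dial, clip and frame; hangs on another hook of the rack
- ladle: bystander: small steel ladle hanging on a hook of the rack by the bent-over top of its 14 mm strip handle; origin and axes as for the thermometers; reaches 125 mm down and 63 mm towards -x, at most 3 mm above its origin
- rack: fixed rack: foot 340 by 130 mm, two posts, a 10 mm rod along y (145 mm up, 44 mm behind the hooks at +x), three upturned strip hooks at y -95, 0, 95 mm: tongue at x 0, 20 mm wide, 4 mm thick, top 175 mm up, root 28 mm lower. Which item hangs where varies; stems hang on the -x side of the tongues, roughly facing the robot. Origin: on the bench under the middle hook
- pot: loose empty aluminium pouring pot, 0.55 kg, round, straight-sided: 123 mm outside, wall 4 mm (rim mid-line at radius 59.5 mm), 115 mm tall, inner floor 4 mm up. Stands on the hotplate. Origin: centre of its underside, z up; V spout at +x (reaches 90 mm from the axis), handle at -x (reaches 115 mm); bare sides at +y and -y
- hotplate: fixed single-ring hotplate (cold), 190 by 210 mm, its ring's top 40 mm above the bench; origin: centre of its underside
- tin0: bystander: round copper candle tin 78 mm across, 70 mm tall; origin: centre of its underside
- tin1: bystander: round copper candle tin 78 mm across, 66 mm tall, filled with set wax; origin as tin0
- tin2: bystander: round copper candle tin 78 mm across, 70 mm tall; origin as tin0
Things that resemble listed ones, but are neither listed nor needed, are in the scene too. Leave any purple look-alike of the thermo_long alone.

How it is judged (in metres and radians):
On the way, in this order (a step that is already met when the one before it is completed fails the run):
1. the long thermometer is lifted up and off its hook: held clear of the rack, its clip more than 30 mm above the hook's top (z of thermo_long in the frame of rack above 0.205 m and contact force between the fingers and thermo_long above 0.5 N and contact force between thermo_long and rack below 0.1 N), for 0.1 s.
2. still held by the fingers, its clip is lowered right down on the pot's rim (within 6 mm), stem inside (z of thermo_long in the frame of pot between 0.11 and 0.121 m and horizontal distance between thermo_long_tip and pot below 0.058 m and horizontal distance between thermo_long_tail and pot above 0.0615 m and contact force between the fingers and thermo_long above 0.5 N), for 0.1 s.
At the end, for the whole second after the job is handed in: Long thermometer let go, still, leaning under 10 deg: clip within 4 mm of down on the rim, stem inside, tail outside, within 35 mm of a bare side's middle along the spout-handle line. Pot upright, under 25 mm from its start; short thermometer and ladle still hung (within 20 mm), tins within 30 mm (z of thermo_long in the frame of pot between 0.111 and 0.119 m and x of thermo_long in the frame of pot between -0.035 and 0.035 m and horizontal distance between thermo_long_tip and pot below 0.058 m and horizontal distance between thermo_long_tail and pot above 0.0615 m and angle between thermo_long's own z axis and vertical below 0.17 rad and linear speed of each of thermo_long, pot below 0.02 m/s and contact force between thermo_long and pot above 0.2 N and angle between pot's own z axis and vertical below 0.04 rad and distance of pot from where it was at the start of the episode below 0.025 m and distance of each of thermo_short, ladle from where it was at the start of the episode below 0.02 m and distance of each of tin0, tin1, tin2 from where it was at the start of the episode below 0.03 m); the robot touches nothing.
It fails at once if the pot is shifted more than 40 mm or tipped more than 10 degrees (distance of pot from where it was at the start of the episode above 0.04 m or angle between pot's own z axis and vertical above 0.17 rad).
It fails at once if the short thermometer or the ladle is taken or knocked off its hook (moved more than 30 mm) (distance of any of thermo_short, ladle from where it was at the start of the episode above 0.03 m).
It fails at once if a candle tin is pushed more than 30 mm (distance of any of tin0, tin1, tin2 from where it was at the start of the episode above 0.03 m).
It also fails if it takes over 51 s, if anything falls off the work surface, if the arm or the gripper's body presses on something with over 40 N, if the wrist force passes 120 N, or if a joint passes its speed limit or range.

## Working session

There is one attempt and no reset: what is moved stays moved. The work goes in short steps, Python scripts to look and compute and a shell command to move; the robot and the scene stay as the last step left them, time stands still between calls to the robot, and variables do not carry over. Pictures are saved under pics/ and viewed, at most 10 in all, crops included, and the job is handed in when it is done.

```bash
mkdir -p pics; ls; python3 - <<'E'
from workcell import get_obs,cams,boxes_of
import cv2,numpy as np
for n in ["side","top"]:
    im,d=cams.get_image(n); cv2.imwrite(f"pics/{n}0.png",im[:,:,::-1]); np.save(f"pics/{n}0.npy",d)
    c=cams.get_calibration(n); print(n,np.round(c["mtx"],1).tolist(),np.round(c["R"],3).tolist(),np.round(c["t"]).tolist())
    for t in ["thermo_long","thermo_long_dial","thermo_short","ladle","pot","rack"]:
        print(t,[(np.round(b["centre"]).tolist(),round(b["score"],2)) for b in boxes_of(n,t)][:4])
o=get_obs();print(o["t"],o["orientation"],o["ee_pos"])
E
```

```text
pics
side [[386.2, 0.0, 258.9], [0.0, 386.2, 194.6], [0.0, 0.0, 1.0]] [[0.765, -0.644, 0.019], [-0.418, -0.518, -0.746], [0.49, 0.563, -0.666]] [-435.0, 305.0, 1021.0]
thermo_long [([306.0, 372.0], 0.96), ([271.0, 198.0], 0.81), ([230.0, 303.0], 0.71), ([357.0, 253.0], 0.71)]
thermo_long_dial [([268.0, 198.0], 0.87), ([173.0, 236.0], 0.74), ([307.0, 371.0], 0.66), ([233.0, 301.0], 0.57)]
thermo_short [([290.0, 217.0], 0.77), ([215.0, 160.0], 0.2)]
ladle [([312.0, 274.0], 0.77)]
pot [([212.0, 158.0], 0.94)]
rack [([299.0, 261.0], 0.68)]
top [[397.1, 0.0, 245.2], [0.0, 397.1, 190.7], [0.0, 0.0, 1.0]] [[-0.003, -1.0, 0.006], [-0.987, 0.002, -0.161], [0.161, -0.007, -0.987]] [-49.0, 541.0, 1167.0]
thermo_long [([206.0, 278.0], 0.86), ([272.0, 199.0], 0.75), ([299.0, 273.0], 0.71), ([391.0, 269.0], 0.58)]
thermo_long_dial [([390.0, 270.0], 0.87), ([301.0, 275.0], 0.83), ([208.0, 274.0], 0.65), ([328.0, 160.0], 0.55)]
thermo_short [([312.0, 201.0], 0.49)]
ladle [([337.0, 217.0], 0.51)]
pot [([274.0, 195.0], 0.68), ([147.0, 183.0], 0.59)]
rack [([298.0, 204.0], 0.7), ([232.0, 118.0], 0.2)]
0.7 [-5.86844030e-01 -3.08629276e+00 -1.06610304e-04] [229.35387055 581.39547591 222.7001    ]
```

View pics/side0.png

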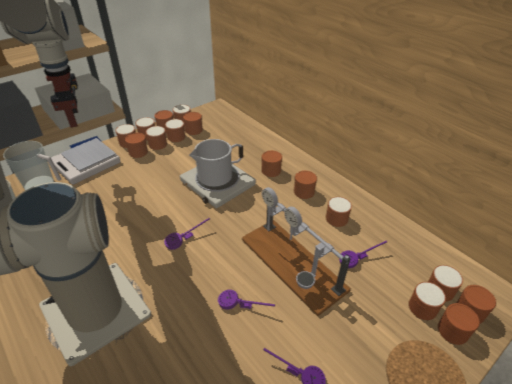

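View pics/top0.png

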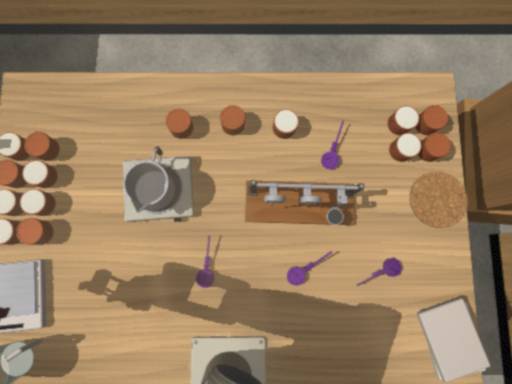

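The side view shows the rack with two steel thermometers (dials at about 270,198 and 292,216) and the ladle at the near-right hook. The pot is at (212,160), with its spout pointing roughly toward the robot and its handle away. The purple look-alikes lie on the bench. Next I measure from depth and zoom in to compare stem lengths.

```bash
cat > h.py <<'E'
import numpy as np,cv2
from workcell import get_obs,cams
from scipy.spatial.transform import Rotation as Ro
def cloud(n,d,T=None):
    c=cams.get_calibration(n);v,u=np.mgrid[0:384,0:512];K=np.array(c["mtx"])
    P=np.stack([(u-K[0,2])/K[0,0]*d,(v-K[1,2])/K[1,1]*d,d],-1).astype(float)
    if n=="wrist":
        M=np.array(c["mount"]);P=P@M[:3,:3].T+M[:3,3]
        return P@Ro.from_rotvec(T["orientation"]).as_matrix().T+T["ee_pos"]
    return (P-np.array(c["t"]))@np.array(c["R"])
def fitc(x,y):
    A=np.c_[x,y,np.ones_like(x)];s=np.linalg.lstsq(A,x*x+y*y,rcond=None)[0]
    c=s[:2]/2;return c,np.sqrt(s[2]+c@c)
E
python3 - <<'E'
from h import *
im=cv2.imread("pics/side0.png")
cv2.imwrite("pics/crop0.png",cv2.resize(im[180:310,230:360],None,fx=4.5,fy=4.5,interpolation=cv2.INTER_CUBIC))
for n in ["side","top"]:
    P=cloud(n,np.load(f"pics/{n}0.npy"));np.save(f"pics/P{n}.npy",P)
    print(n)
    for u,v in ([(268,198),(292,216),(301,275),(214,148),(240,152),(270,160),(305,180),(338,208)] if n=="side" else [(275,195),(311,195),(342,193),(148,165),(157,153),(135,210),(300,185),(180,120),(232,117),(285,122)]):print(u,v,np.round(P[v,u]))
P=np.load("pics/Ptop.npy");x,y,z=P[...,0],P[...,1],P[...,2]
m=(z>148)&(z<165)&(x>300)&(y>50)&(y<400);print("rim",m.sum(),np.c_[x[m],y[m]].min(0),np.c_[x[m],y[m]].max(0))
print("rimcloud",fitc(x[m],y[m]))
rk=(z>155)&(z<280)&(y<0)&(y>-350)&(x>350)&(x<700)
for q in np.round(P[rk])[::12]:print(q.astype(int).tolist(),end=" ")
E
```

```text
side
268 198 [ 486. -130.  215.]
292 216 [ 481. -228.  225.]
301 275 [ 461. -300.   71.]
214 148 [585. 272. 116.]
240 152 [645. 198. 113.]
270 160 [736. 137.  70.]
305 180 [755. -23.  69.]
338 208 [ 739. -188.   68.]
top
275 195 [ 499. -126.  235.]
311 195 [ 507. -228.  178.]
342 193 [ 517. -319.  149.]
148 165 [605. 230. 117.]
157 153 [644. 208. 105.]
135 210 [484. 285.  33.]
300 185 [ 540. -203.  150.]
180 120 [757. 149.  71.]
232 117 [767. -11.  68.]
285 122 [ 752. -174.   66.]
rim 345 [464.56765475 163.69951753] [638.19077689 289.11550903]
rimcloud (array([545.35794609, 225.60448936]), np.float64(62.99300537515412))
[550, -66, 156] [544, -80, 157] [513, -130, 178] [510, -225, 179] [498, -128, 239] [507, -228, 178] [496, -110, 235] [496, -141, 234] [496, -215, 237] [504, -316, 180] [493, -120, 239] [495, -153, 221] [493, -219, 240] [502, -310, 175] [491, -113, 236] [491, -144, 233] [490, -212, 239] [499, -309, 178] [488, -112, 237] [489, -144, 231] [488, -212, 238] [490, -245, 224] [486, -110, 231] [486, -141, 231] [485, -209, 238] [487, -245, 225] [486, -114, 213] [485, -145, 219] [483, -212, 237] [485, -245, 222] [486, -115, 193] [484, -146, 209] [483, -220, 219] [490, -310, 160] [483, -215, 199] [487, -310, 160]
```

View pics/crop0.png

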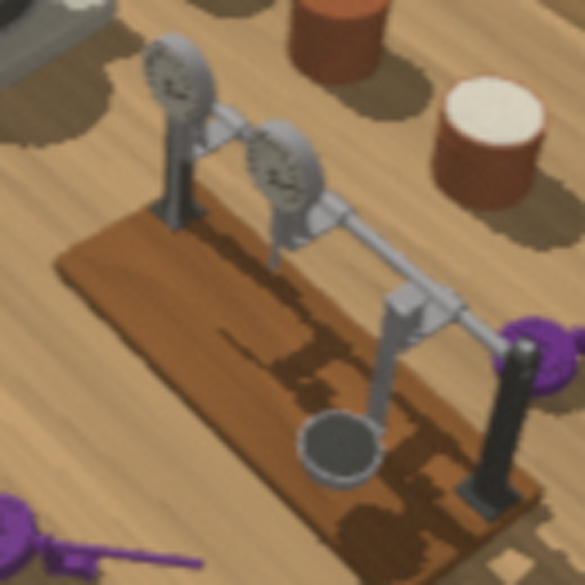

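The middle thermometer's stem ends early, at crop (275,268). The left one, at crop (180,80), runs down in front of the post, so it looks like the long one. I'll confirm this by depth along each stem and get the pot and rack yaw.

```bash
python3 - <<'E'
from h import *
c=cams.get_calibration("side");K,R,t=[np.array(c[k]) for k in("mtx","R","t")]
P=np.load("pics/Pside.npy")
for nm,X in [("left",(489,-129)),("mid",(486,-227))]:
    for z in (165,150,135,120,110,100,90,82,70):
        q=K@(R@np.array([*X,z])+t);u,v=q[:2]/q[2];ui,vi=int(round(u)),int(round(v))
        print(nm,z,ui,vi,[np.round(P[vi,ui+k]).astype(int).tolist() for k in(-1,0,1)])
T=np.load("pics/Ptop.npy");x,y,z=T[...,0],T[...,1],T[...,2]
m=(x>520)&(x<570)&(y<-70)&(y>-330)&(z>140)&(z<165);print("rod",m.sum(),np.polyfit(y[m],x[m],1))
S=P;m=(S[...,2]>90)&(S[...,2]<165)&(S[...,0]>420)&(S[...,0]<700)&(S[...,1]>80)&(S[...,1]<350)
m2=(z>149)&(z<162)&(x>450)&(x<620)&(y>120)&(y<320)
X,Y=x[m2],y[m2]
ok=np.ones(len(X),bool)
for _ in range(5):
    cc,r=fitc(X[ok],Y[ok]);e=np.hypot(X-cc[0],Y-cc[1]);ok=abs(e-59.5)<5
print("pot",cc,r,ok.sum());far=e>72;print("spout far",np.c_[X[far],Y[far]].round()[::4].tolist())
h=(z>50)&(z<150)&(np.hypot(x-cc[0],y-cc[1])>75)&(np.hypot(x-cc[0],y-cc[1])<130)
print("handle",np.c_[x[h],y[h],z[h]].round().astype(int)[::3].tolist())
print(np.round(cams.get_calibration("wrist")["mount"],3).tolist(),cams.get_calibration("wrist")["mtx"])
E
```

```text
left 165 268 210 [[496, -117, 153], [492, -126, 162], [494, -128, 162]]
left 150 268 214 [[540, -70, 74], [491, -127, 148], [494, -129, 148]]
left 135 268 218 [[489, -127, 133], [492, -127, 131], [542, -79, 62]]
left 120 267 222 [[540, -67, 36], [492, -124, 113], [493, -127, 115]]
left 110 267 224 [[540, -68, 27], [490, -127, 108], [492, -129, 108]]
left 100 267 226 [[542, -67, 16], [491, -126, 98], [492, -129, 99]]
left 90 267 229 [[532, -77, 18], [491, -126, 85], [494, -127, 85]]
left 82 267 231 [[529, -81, 13], [532, -83, 13], [532, -88, 17]]
left 70 267 233 [[522, -90, 16], [524, -92, 17], [526, -94, 17]]
mid 165 291 231 [[487, -221, 159], [489, -223, 160], [492, -223, 157]]
mid 150 291 235 [[488, -222, 144], [491, -223, 142], [589, -139, 2]]
mid 135 291 239 [[490, -222, 126], [566, -157, 15], [570, -158, 14]]
mid 120 290 242 [[553, -162, 15], [555, -164, 15], [557, -167, 16]]
mid 110 290 245 [[544, -171, 16], [548, -172, 14], [547, -177, 19]]
mid 100 290 247 [[539, -177, 16], [540, -180, 17], [544, -180, 15]]
mid 90 289 249 [[532, -180, 15], [534, -182, 15], [536, -184, 15]]
mid
[... 413 characters left out ...]
203, 142], [651, 197, 134], [645, 203, 145], [648, 196, 135], [641, 205, 148], [645, 199, 134], [651, 195, 114], [642, 202, 135], [646, 196, 121], [635, 204, 150], [642, 202, 122], [645, 195, 111], [632, 207, 149], [643, 202, 109], [646, 195, 98], [643, 207, 98], [643, 199, 95], [627, 204, 147], [644, 202, 80], [624, 205, 146], [640, 201, 83], [639, 208, 78], [637, 209, 73], [632, 207, 79], [630, 208, 77], [625, 206, 83], [623, 207, 79], [471, 234, 149]]
[[0.001, -0.956, -0.292, 80.125], [1.0, 0.001, 0.0, -0.954], [0.0, -0.292, 0.956, -161.414], [0.0, 0.0, 0.0, 1.0]] [[277.82775033   0.         250.77147356]
 [  0.         277.82775033 190.23474928]
 [  0.           0.           1.        ]]
```

By depth, the left stem reaches z≈83 and the middle one ends at z≈128, so the left is thermo_long. The pot is at (546.5, 225.6) with its handle toward −13.5°, and the rack yaw is about −2°. Now I move above the long thermometer.

```bash
python3 -m creep '[0.013,-0.035,0.03,-0.06,0.026,-0.071,0.06,-0.12,0.039,-0.107,0.09,-0.18,0.052,-0.142,0.117,-0.24,0.065,-0.178,0.117,-0.3,0.078,-0.213,0.117,-0.36,0.091,-0.249,0.117,-0.42,0.104,-0.284,0.117,-0.48,0.117,-0.32,0.117,-0.54,0.131,-0.355,0.117,-0.6]' 1
python3 -m creep '[0.013,-0.035,0,-0.063,0.026,-0.071,0,-0.126,0.039,-0.107,0,-0.189,0.052,-0.142,0,-0.252,0.065,-0.178,0,-0.315,0.078,-0.213,0,-0.378,0.091,-0.249,0,-0.441,0.104,-0.284,0,-0.504,0.117,-0.32,0,-0.567,0.131,-0.355,0,-0.63]' 1
```

```text
t: 1.53
ee_pos: [360.4, 224.4, 340.1]
orientation: [1.476, 2.773, 0.001]
ft_force: [0.5, -0.1, 0.8]
width: 87.8
grasp_force: 0.0
t: 2.37
ee_pos: [491.5, -130.7, 339.9]
orientation: [2.264, 2.178, 0.0]
ft_force: [0.5, 0.3, -0.5]
width: 87.8
grasp_force: 0.0
```

```bash
python3 - <<'E'
from h import *
T=get_obs();im,d=cams.get_image("wrist");cv2.imwrite("pics/w1.png",im[:,:,::-1])
P=cloud("wrist",d,T);np.save("pics/Pw1.npy",P);x,y,z=P[...,0],P[...,1],P[...,2]
m=(z>190)&(z<250)&(abs(y+129)<40)&(abs(x-490)<30);Q=P[m]
print(m.sum(),Q.min(0),Q.max(0))
t=Q[Q[:,2]>225]; print("top",len(t),np.percentile(t,[2,50,98],axis=0).round(1).tolist())
for z0 in (233,230,225,215,205,195):
    s=Q[abs(Q[:,2]-z0)<4]
    if len(s):print(z0,len(s),np.percentile(s,[2,50,98],axis=0)[:,:2].round(1).tolist())
for nm,k in (("front",Q[:,0]<np.percentile(Q[:,0],15)),):
    print("frontyaw",np.polyfit(Q[k,1],Q[k,0],1))
tt=Q[Q[:,2]>222];print("topfit",np.polyfit(tt[:,1],tt[:,0],1))
print(cv2.minAreaRect(tt[:,:2].astype(np.float32)))
E
```

```text
751 [ 483.9169137  -153.44285351  201.39102914] [ 500.31262861 -100.14827352  239.60856403]
top 623 [[485.2, -149.5, 225.5], [492.4, -124.2, 235.6], [499.3, -105.0, 239.0]]
233 346 [[485.2, -148.1], [492.5, -118.7], [499.4, -107.8]]
230 218 [[484.6, -150.3], [492.3, -111.7], [499.6, -105.4]]
225 126 [[484.2, -153.1], [491.9, -106.0], [499.9, -102.3]]
215 38 [[484.4, -129.2], [491.4, -101.2], [500.2, -100.4]]
205 5 [[484.0, -136.8], [484.1, -132.7], [484.3, -125.0]]
frontyaw [1.66326068e-02 4.88017563e+02]
topfit [3.30998968e-02 4.96526044e+02]
((491.8963623046875, -127.68374633789062), (50.95608901977539, 14.636226654052734), 88.15425872802734)
```

View pics/w1.png

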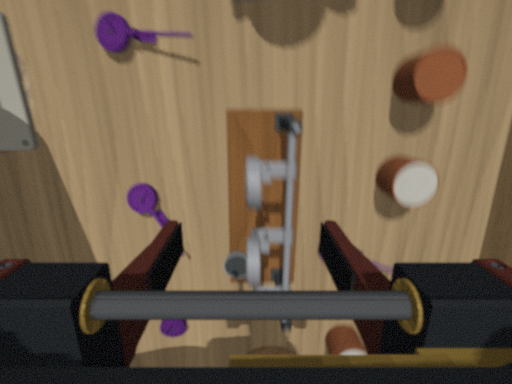

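The wrist view shows the long thermometer at about (255,180), the short one at (255,250) and the ladle bowl at (236,264). Dial centre is (492, −127.5), top z 239, as expected. Descend and grip.

```bash
python3 -m creep '[0.0005,0.003,-0.035,0,0.0005,0.003,-0.07,0,0.0005,0.003,-0.105,0,0.0005,0.003,-0.13,0,0.0005,0.003,-0.148,0,0.0005,0.003,-0.148,0]' 1
python3 -m creep '[0,0,0,0,0,0,0,0,0,0,0,0,0,0,0,0,0,0,0,0,0,0,0,0,0,0,0,0,0,0,0,0]' 0
```

```text
t: 2.92
ee_pos: [489.3, -124.9, 188.2]
orientation: [-2.256, -2.178, 0.005]
ft_force: [-0.3, -0.1, 0.3]
width: 87.6
grasp_force: 0.0
t: 3.58
ee_pos: [491.9, -125.7, 191.9]
orientation: [2.26, 2.182, 0.0]
ft_force: [-1.0, -0.4, -0.1]
width: 38.1
grasp_force: 0.0
```

```bash
python3 -m creep '[0,0,0,0,0,0,0,0,0,0,0,0,0,0,0,0,0,0,0,0,0,0,0,0,0,0,0,0]' 0
```

```text
t: 4.17
ee_pos: [491.9, -125.6, 191.6]
orientation: [2.26, 2.182, -0.0]
ft_force: [-0.0, -0.6, -0.9]
width: 13.6
grasp_force: 30.0
```

```bash
python3 -m creep '[0,0,0.008,0,0,0,0.018,0,0,0,0.03,0,0,0,0.045,0,0,0,0.06,0,0,0,0.08,0,0,0,0.1,0,0,0,0.12,0,0,0,0.12,0,0,0,0.12,0]' 0
python3 - <<'E'
from h import *
im,d=cams.get_image("side");cv2.imwrite("pics/s1.png",cv2.resize(im[60:330,120:400,::-1],None,fx=2,fy=2));P=cloud("side",d);np.save("pics/Ps1.npy",P)
Q=P[(abs(P[...,0]-490)<14)&(abs(P[...,1]+127)<14)&(P[...,2]>150)&(P[...,2]<300)]
for z in range(190,300,10):
    s=Q[abs(Q[:,2]-z)<5]; print(z,len(s),s.mean(0).round(1) if len(s) else "")
print(get_obs()["grasp_force"])
E
```

```text
t: 5.0
ee_pos: [492.4, -125.8, 313.1]
orientation: [2.258, 2.18, 0.002]
ft_force: [-0.5, -0.2, -0.9]
width: 13.8
grasp_force: 30.0
190 0 
200 2 [ 491.5 -126.4  203. ]
210 5 [ 490.6 -127.5  210.5]
220 9 [ 492.1 -126.9  219.5]
230 7 [ 492.7 -126.8  229.4]
240 4 [ 491.7 -128.3  240.4]
250 7 [ 491.6 -127.5  249.7]
260 5 [ 491.5 -127.7  260. ]
270 6 [ 490.8 -127.6  269.9]
280 6 [ 490.8 -126.4  279.7]
290 7 [ 491.6 -127.5  289. ]
29.99990612268448
```

View pics/s1.png

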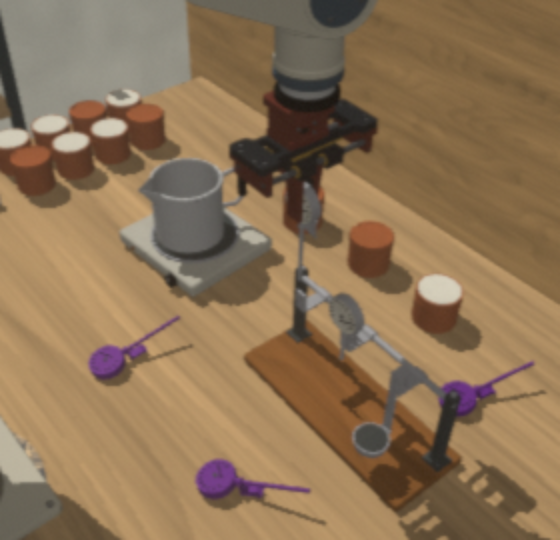

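The thermometer hangs upright in the grip with its stem at (491.5, −127.3) and tip at z≈200, and the others still hang on the rack. Now I turn +1.37 rad and move above the pot for a wrist look.

```bash
python3 -m creep '[0.007,0.023,0,0.09,0.014,0.046,0,0.18,0.021,0.068,0,0.27,0.027,0.091,0,0.36,0.034,0.113,0,0.45,0.041,0.136,0,0.54,0.048,0.159,0,0.63,0.055,0.181,0,0.72,0.062,0.204,0,0.81,0.069,0.227,0,0.9]' 0
python3 -m creep '[0.007,0.023,0,0.09,0.014,0.046,0,0.18,0.021,0.068,0,0.27,0.027,0.091,0,0.36,0.034,0.113,0,0.45,0.034,0.113,0,0.47,0.034,0.113,0,0.47,0.034,0.113,0,0.47,0.034,0.113,0,0.47]' 0
python3 - <<'E'
from h import *
T=get_obs();im,d=cams.get_image("wrist");cv2.imwrite("pics/w2.png",im[:,:,::-1])
P=cloud("wrist",d,T);np.save("pics/Pw2.npy",P);x,y,z=P[...,0],P[...,1],P[...,2]
print(T["ee_pos"],T["orientation"])
m=(z>148)&(z<163)&(abs(x-546)<75)&(abs(y-226)<75);X,Y,Z=x[m],y[m],z[m];ok=np.ones(len(X),bool)
c0=np.array([546.5,225.6])
for _ in range(8):
    e=np.hypot(X-c0[0],Y-c0[1]);ok=abs(e-59.5)<6;c0,r=fitc(X[ok],Y[ok])
print("pot",c0,r,ok.sum(),np.median(Z[ok]))
a=np.degrees(np.arctan2(Y-c0[1],X-c0[0]))[ok];print(np.histogram(a,12,(-180,180))[0])
e=np.hypot(x-c0[0],y-c0[1]);s=(e>80)&(e<125)&(z>60)&(z<165)
for g,k in(("spout",s&(x<500)),("handle",s&(x>600))):
    if k.any():print(g,k.sum(),np.degrees(np.arctan2(y[k].mean()-c0[1],x[k].mean()-c0[0])))
t=(z>190)&(z<300)&(np.hypot(x-595,y-214)<40);Q=P[t];print("thermo",t.sum())
for z0 in range(200,300,10):
    k=Q[abs(Q[:,2]-z0)<5];print(z0,len(k),k.mean(0).round(1) if len(k) else "")
E
```

```text
t: 5.88
ee_pos: [560.2, 102.4, 309.9]
orientation: [-1.078, -2.948, 0.002]
ft_force: [0.9, 0.3, -1.3]
width: 13.7
grasp_force: 30.0
t: 6.63
ee_pos: [594.3, 213.3, 310.9]
orientation: [-0.372, -3.118, 0.001]
ft_force: [0.5, -0.2, -1.5]
width: 13.9
grasp_force: 30.0
[594.28612838 213.33982023 310.92613934] [-3.72479198e-01 -3.11806146e+00  1.49276086e-03]
pot [546.23313402 224.26385026] 59.96128291412133 1732 154.14701287144715
[184 159 154 146 141 134 137 140 151 157 178  51]
spout 27 167.2786672056343
handle 23 -10.975553542868093
thermo 295
200 6 [593.  212.3 202.4]
210 18 [593.  212.3 209.6]
220 19 [592.9 212.3 219.9]
230 21 [593.  212.4 230.2]
240 20 [592.9 212.5 240. ]
250 21 [592.8 212.4 249.4]
260 1 [592.2 213.  255.1]
270 42 [595.2 231.9 271. ]
280 24 [591.8 229.2 280.3]
290 32 [591.3 228.9 291.9]
```

View pics/w2.png

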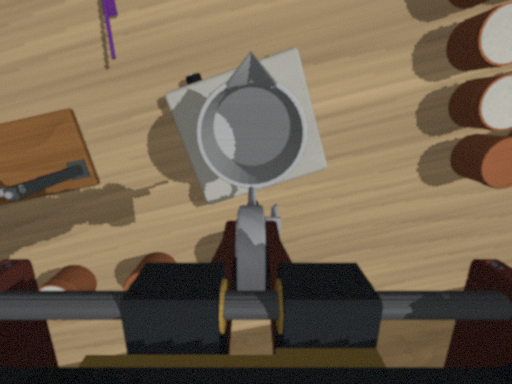

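The wrist view shows the pot rim circle around (250,130) with the spout up at (250,60), and the held stem and clip at (252,195) and (277,215). The pot is at (546.2, 224.3) and the stem axis at about (595.4, 212). Shift to the +y bare side and lower partway.

```bash
python3 -m creep '[-0.012,0.02,0,0,-0.025,0.041,0,0,-0.037,0.0615,0,0,-0.037,0.0615,0,0,-0.037,0.0615,0,0,-0.037,0.0615,0,0,-0.037,0.0615,-0.01,0,-0.037,0.0615,-0.02,0,-0.037,0.0615,-0.03,0,-0.037,0.0615,-0.03,0]' 0
python3 - <<'E'
from h import *
T=get_obs();im,d=cams.get_image("wrist");cv2.imwrite("pics/w3.png",im[:,:,::-1])
P=cloud("wrist",d,T);x,y,z=P[...,0],P[...,1],P[...,2]
print(T["ee_pos"])
m=(z>148)&(z<163)&(abs(x-546)<75)&(abs(y-226)<75);X,Y,Z=x[m],y[m],z[m]
c0=np.array([546.2,224.3])
for _ in range(8):
    e=np.hypot(X-c0[0],Y-c0[1]);ok=abs(e-59.5)<5;c0,r=fitc(X[ok],Y[ok])
print("pot",c0,r,ok.sum(),np.median(Z[ok]))
u=np.array([.2334,.9724]);w=np.array([-.9724,.2334])
Q=P[(z>165)&(z<300)&(np.hypot(x-559,y-275)<45)]
r=np.c_[(Q[:,:2]-c0)@u,(Q[:,:2]-c0)@w,Q[:,2]]
for z0 in range(170,300,10):
    k=r[abs(r[:,2]-z0)<5]
    for nm,kk in(("stem",k[k[:,0]<56]),("tail",k[k[:,0]>56])):
        if len(kk):print(z0,nm,len(kk),np.percentile(kk[:,:2],[5,50,95],axis=0).round(1).tolist())
E
```

```text
t: 7.52
ee_pos: [556.7, 274.6, 278.3]
orientation: [-0.37, -3.115, 0.004]
ft_force: [0.3, 0.2, -1.5]
width: 13.7
grasp_force: 30.0
[556.6653399  274.6243758  278.31096647]
pot [546.14380167 224.80937795] 59.83923749536515 1640 154.17277975060074
170 stem 12 [[46.8, 1.8], [49.4, 2.9], [51.9, 3.1]]
180 stem 17 [[46.9, 1.7], [48.9, 2.9], [51.8, 3.4]]
190 stem 19 [[47.1, 2.0], [49.0, 2.9], [51.8, 3.4]]
200 stem 19 [[47.2, 1.8], [49.9, 2.9], [51.8, 3.1]]
210 stem 22 [[47.3, 2.1], [49.5, 2.8], [51.7, 3.2]]
220 stem 16 [[47.4, 2.3], [49.6, 3.0], [51.7, 3.3]]
240 tail 48 [[65.9, -0.3], [69.2, 6.6], [70.4, 8.5]]
250 tail 23 [[64.6, 5.1], [65.6, 8.0], [66.9, 8.4]]
260 tail 118 [[59.7, -1.1], [67.3, 7.1], [70.1, 8.4]]
270 tail 1 [[69.2, 5.0], [69.2, 5.0], [69.2, 5.0]]
280 stem 48 [[34.3, 12.2], [37.4, 12.5], [40.2, 12.8]]
280 tail 52 [[58.8, 12.3], [62.1, 12.5], [65.3, 12.8]]
290 stem 144 [[34.6, 12.2], [39.7, 12.7], [54.1, 27.5]]
290 tail 98 [[58.3, 12.0], [61.6, 12.5], [65.2, 12.9]]
```

View pics/w3.png

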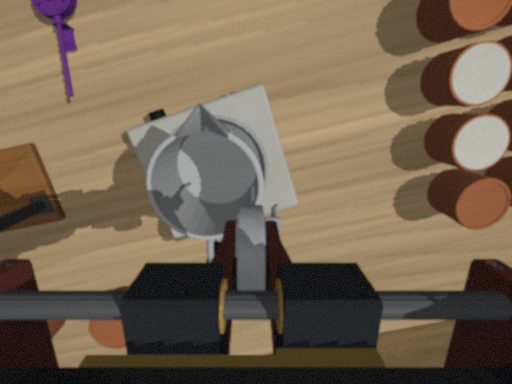

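The stem is inside the rim at radius 49.5 mm with no sideways offset, and the tail sits at about 70 mm. I add 1 mm outward and lower.

```bash
python3 -m creep '[0,0.001,-0.01,0,0,0.001,-0.022,0,0,0.001,-0.034,0,0,0.001,-0.046,0,0,0.001,-0.058,0,0,0.001,-0.07,0,0,0.001,-0.08,0,0,0.001,-0.09,0,0,0.001,-0.096,0,0,0.001,-0.1,0]' 0
python3 -m creep '[0,0,-0.001,0,0,0,-0.002,0,0,0,-0.004,0,0,0,-0.006,0,0,0,-0.007,0,0,0,-0.007,0,0,0,-0.007,0]' 0
```

```text
t: 8.4
ee_pos: [557.6, 276.7, 180.5]
orientation: [-0.369, -3.119, 0.001]
ft_force: [-0.2, 0.1, 0.2]
width: 13.9
grasp_force: 30.0
t: 8.98
ee_pos: [557.9, 276.9, 174.8]
orientation: [0.37, 3.12, 0.0]
ft_force: [-0.1, 0.2, -0.5]
width: 14.1
grasp_force: 30.0
```

```bash
python3 -m creep '[0,0,-0.001,0,0,0,-0.001,0,0,0,-0.002,0,0,0,-0.002,0,0,0,-0.002,0]' 0
python3 -m creep '[0,0,-0.0005,0,0,0,-0.001,0,0,0,-0.001,0,0,0,-0.001,0]' 0
```

```text
t: 9.4
ee_pos: [557.8, 276.9, 172.6]
orientation: [-0.37, -3.12, 0.0]
ft_force: [-0.4, 0.1, -0.9]
width: 14.3
grasp_force: 30.0
t: 9.73
ee_pos: [557.9, 276.9, 171.7]
orientation: [0.37, 3.12, 0.0]
ft_force: [-0.9, -0.1, -1.7]
width: 13.9
grasp_force: 30.0
```

```bash
python3 -m creep '[0,0,-0.0005,0,0,0,-0.001,0,0,0,-0.001,0,0,0,-0.001,0]' 0
python3 -m creep '[0,0,-0.0005,0,0,0,-0.001,0,0,0,-0.001,0,0,0,-0.001,0]' 0
python3 - <<'E'
from h import *
im,d=cams.get_image("side");cv2.imwrite("pics/s2.png",cv2.resize(im[90:230,140:290,::-1],None,fx=4,fy=4,interpolation=cv2.INTER_CUBIC));print(get_obs()["ft_force"])
E
```

```text
t: 10.07
ee_pos: [558.0, 276.9, 171.6]
orientation: [0.37, 3.119, 0.0]
ft_force: [-2.4, -1.1, 6.5]
width: 13.9
grasp_force: 30.0
t: 10.4
ee_pos: [558.3, 277.4, 171.5]
orientation: [0.369, 3.119, 0.002]
ft_force: [-3.7, -1.3, 10.7]
width: 13.8
grasp_force: 30.0
[-3.4234542  -0.11388203 11.53804578]
```

View pics/s2.png

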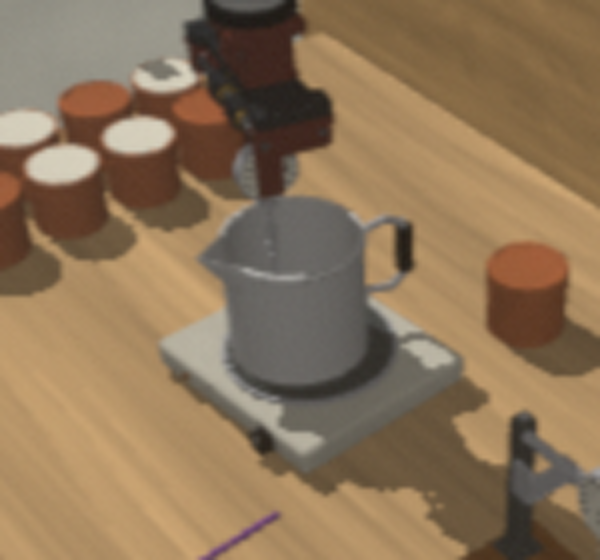

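The clip is seated: contact force is 11 N at TCP z 171.6, which puts the clip at about 155. The stem shows inside the pot at (268,230) and the pot is unmoved. Ease off the press and release.

```bash
python3 -m creep '[0,0,0.0005,0,0,0,0.0012,0,0,0,0.0012,0,0,0,0.0012,0]' 0
python3 -m creep '[0,0,0,0,0,0,0,0,0,0,0,0,0,0,0,0,0,0,0,0,0,0,0,0,0,0,0,0,0,0,0,0,0,0,0,0]' 1
```

```text
t: 10.78
ee_pos: [558.0, 277.0, 171.6]
orientation: [0.37, 3.119, 0.001]
ft_force: [-3.4, -0.9, 6.9]
width: 13.7
grasp_force: 30.0
t: 11.53
ee_pos: [557.8, 276.9, 170.8]
orientation: [-0.37, -3.12, 0.0]
ft_force: [-0.4, -0.3, -0.3]
width: 70.6
grasp_force: 0.0
```

```bash
python3 -m creep '[0,0,0.005,0,0,0,0.015,0,0,0,0.03,0,0,0,0.05,0,0,0,0.075,0,0,0,0.1,0,0,0,0.125,0,0,0,0.15,0,0,0,0.15,0,0,0,0.15,0]' 1
python3 -m creep '[-0.04,0,0.0,0,-0.08,0,0,0,-0.1,0,0,0,-0.1,0,0,0,-0.1,0,0,0]' 1
python3 - <<'E'
from h import *
im,d=cams.get_image("side");cv2.imwrite("pics/s3.png",cv2.resize(im[90:310,140:360,::-1],None,fx=2.7,fy=2.7,interpolation=cv2.INTER_CUBIC))
P=cloud("side",d)
T=get_obs();im,dw=cams.get_image("wrist");W=cloud("wrist",dw,T)
for n,P in(("side",P),("wrist",W)):
    x,y,z=P[...,0],P[...,1],P[...,2]
    m=(z>148)&(z<163)&(abs(x-546)<75)&(abs(y-226)<75);X,Y=x[m],y[m];c0=np.array([546.2,224.5])
    for _ in range(8):
        e=np.hypot(X-c0[0],Y-c0[1]);ok=abs(e-59.5)<5;c0,r=fitc(X[ok],Y[ok])
    print(n,"pot",c0,r)
    c0=np.array([546.2,224.5])
    u=np.array([.2334,.9724]);w=np.array([-.9724,.2334]);Q=P[(z>100)&(z<235)&(np.hypot(x-559,y-275)<40)]
    q=np.c_[(Q[:,:2]-c0)@u,(Q[:,:2]-c0)@w,Q[:,2]]
    print("top z",np.percentile(q[q[:,2]>180,2],98) if (q[:,2]>180).any() else None)
    for z0 in range(165,225,10):
        k=q[abs(q[:,2]-z0)<5]
        if len(k):print(z0,len(k),np.percentile(k[:,:2],[5,50,95],axis=0).round(1).tolist())
E
```

```text
t: 12.37
ee_pos: [558.6, 277.2, 323.5]
orientation: [0.369, 3.116, 0.004]
ft_force: [0.1, 0.4, 0.2]
width: 87.5
grasp_force: 0.0
t: 12.78
ee_pos: [456.9, 276.8, 320.4]
orientation: [-0.368, -3.119, 0.001]
ft_force: [1.1, 0.3, 0.4]
width: 88.0
grasp_force: 0.0
side pot [545.45167352 225.32813594] 60.07804518620934
top z 218.76651188328225
165 9 [[45.1, -14.0], [48.1, -0.3], [52.0, 8.9]]
175 31 [[42.9, -19.7], [48.0, 0.4], [50.5, 19.7]]
185 34 [[43.7, -21.3], [47.3, 3.3], [51.9, 27.0]]
195 44 [[42.8, -23.9], [47.6, 0.6], [50.8, 26.2]]
205 42 [[43.3, -21.2], [48.0, 3.3], [59.1, 25.1]]
215 41 [[44.5, -13.7], [49.1, 4.4], [58.5, 18.2]]
wrist pot [545.8394585 224.932536 ] 59.94003925977342
top z 218.837894985166
175 10 [[44.4, 12.3], [50.8, 24.2], [56.4, 24.7]]
185 40 [[44.1, -6.6], [46.9, 26.0], [56.6, 27.2]]
195 92 [[43.3, -11.9], [49.1, 25.8], [57.5, 27.2]]
205 137 [[44.2, -20.8], [50.7, 21.7], [57.4, 25.3]]
215 406 [[44.3, -14.9], [50.7, 5.0], [57.3, 18.0]]
```

View pics/s3.png

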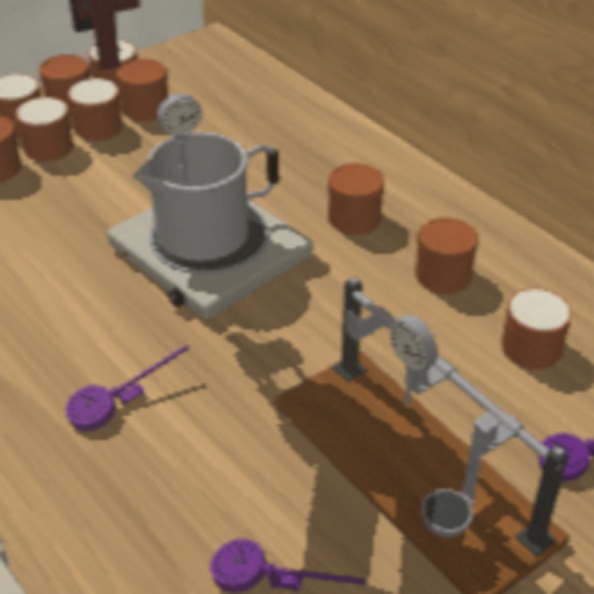

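The thermometer stands upright on the rim, with its dial at (180,115), its top at z 218.8 (219 expected) and the stem inside. The pot, rack items and tins are unmoved, and the gripper is clear.

```bash
python3 -c "
from workcell import ticket
print(ticket.close_job())"
```

```text
the job is handed in; nothing more can be done
None
```

The long-stem thermometer is hooked on the pot's +y bare side with its stem inside and its clip fully down on the rim. It has been let go, the pot, short thermometer, ladle and tins looked undisturbed in the final picture, and I handed the job in; no verdict came back.

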